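# Cap the resin vials and hold the exposure lamp's shutter at half

## Task

In this calligraphy studio seals are made with light-hardened resin. First press fully shut every vial cap that stands open in the rack, so that no stray light reaches the resin, and only then slide the exposure lamp's sprung shutter by its red upright grip to half of its travel (grip level with the two orange marks), never opening it much further than that. Keep it there for a good three seconds and finish while still holding it with the gripper, as it springs shut when let go; leave everything else on the table where it stands.

Things in the scene. Friction and masses are not known exactly. Their poses are not given: they have to be found in the camera images.
- lamp: Grey exposure lamp box, 130 x 240 x 88 mm (x, y, z), fixed to the table. Origin: centre of its underside on the table, z up. A dark steel shutter slides on its top between two aluminium rails (at x = +-54 mm, 12 mm wide, tops 100 mm above the table) along the lamp's own +y, uncovering a violet window. Its yaw varies.
- shutter (a joint): Shutter travel in m: 0 = closed (start), 0.08 = fully open at its stop, 0.04 = half. Grows as the shutter slides along the lamp's +y. A spring pulls it shut: about 4 N at closed, 9 N at half, 14 N fully open, plus 0.4 N friction.
- shutter_grip: Red upright grip on the shutter with a white index stripe, 30 mm (lamp x) by 16 mm (lamp y, the sliding direction), 44 mm tall. Origin: centre of its underside, on the shutter plate 94.5 mm above the table; top 138.5 mm above the table. Axes parallel to the lamp's; it sits at lamp x = 0 and lamp y = -40 mm when closed, 0 at half, +40 mm fully open. Free room of 30 mm and more before and behind it.
- half_mark (a point): Point midway between the two orange marks (5 mm stripes across the rails and down the box sides), 100 mm above the table, at lamp x = 0, y = 0: the grip's centre is level with it at half travel.
- rack: White rack for three vials in a row along its y axis, 60 mm apart, fixed to the table. Origin: under the middle vial's axis, on the table; z up. Base 110 x 200 x 10 mm, reaching from x = -75 to +35 mm; upper shelf 46 mm wide, top 54 mm above the table. Its yaw varies; which vial stands in which place varies.
- vial_red: Amber resin vial with red collar and red flip cap, 33 mm across, held firmly upright in the rack. Origin: centre of its underside, 10 mm above the table; z up; yaw is the rack's. Collar top 76 mm above the origin; top of the shut cap 84 mm. Hinge pin along the vial's y axis, 18 mm along +x from the vial's axis, 76 mm above the origin. It starts open.
- vial_yellow: Amber resin vial with yellow collar and yellow flip cap, 33 mm across, held firmly upright in the rack. Origin: centre of its underside, 10 mm above the table; z up; yaw is the rack's. Collar top 76 mm above the origin; top of the shut cap 84 mm. Hinge pin along the vial's y axis, 18 mm along +x from the vial's axis, 76 mm above the origin. It starts open.
- vial_blue: Amber resin vial with blue collar and blue flip cap, 33 mm across, held firmly upright in the rack. Origin: centre of its underside, 10 mm above the table; z up; yaw is the rack's. Collar top 76 mm above the origin; top of the shut cap 84 mm. Hinge pin along the vial's y axis, 18 mm along +x from the vial's axis, 76 mm above the origin. It starts shut.
- cap_red (a joint): Angle of the red cap (disc 33 mm across, 8 mm thick, thumb tab reaching 46 mm from the hinge): 0 = shut flat on the collar with the tab towards the vial's -x, 1.57 = upright over the hinge, at most 2.2. A stiff hinge (0.02 N m) keeps it where it is left; pushed over towards the vial's -x and pressed down it shuts.
- cap_yellow (a joint): Angle of the yellow cap (disc 33 mm across, 8 mm thick, thumb tab reaching 46 mm from the hinge): 0 = shut flat on the collar with the tab towards the vial's -x, 1.57 = upright over the hinge, at most 2.2. A stiff hinge (0.02 N m) keeps it where it is left; pushed over towards the vial's -x and pressed down it shuts.
- cap_blue (a joint): Angle of the blue cap (disc 33 mm across, 8 mm thick, thumb tab reaching 46 mm from the hinge): 0 = shut flat on the collar with the tab towards the vial's -x, 1.57 = upright over the hinge, at most 2.2. A stiff hinge (0.02 N m) keeps it where it is left; pushed over towards the vial's -x and pressed down it shuts.
- seal: Bystander: upright stone seal, 22 x 22 x 50 mm, loose on the rack's base in front (-x side) of the vials. Origin: centre of its underside.
- inkstone: Bystander: black open ink stone, 90 x 150 x 24 mm. Origin: centre of its underside.
- paste_jar: Bystander: small white and blue jar, 56 mm across, 40 mm tall. Origin: centre of its underside.
- paperweight: Bystander: dark wooden bar, 180 x 26 x 18 mm. Origin: centre of its underside.
- cup: Bystander: blue cup, 70 mm across, 60 mm tall. Origin: centre of its underside.
- pen: Bystander: black and pale blue marker lying flat, 135 mm long along its x, 15 mm thick. Origin: on its underside near the middle.
- brush: Bystander: writing brush lying flat, dark handle and black bristles, 200 mm long along its x, 13 mm thick. Origin: on its underside at the middle.

How it is judged:
On the way, in this order (a step that is already met when the one before it is completed fails the run):
1. all three caps pressed shut (value of joint each of cap_red, cap_yellow, cap_blue below 0.12 rad), for 0.2 s.
2. shutter held by the gripper at half travel for two seconds (value of joint shutter between 0.034 and 0.046 m and contact force between the fingers and shutter_grip above 3 N), for 2 s.
At the end, for the whole second after the job is handed in: The gripper's fingers still hold the shutter grip (contact force over 3 N) with the shutter steady at half travel, 40 mm within 6 mm, and all three caps are shut within 0.12 rad (all of step 1 and all of step 2 and velocity of joint shutter between -0.01 and 0.01 m/s); the arm keeps its last pose, push and grip.
It fails at once if the shutter is opened (over 10 mm) while a cap is not shut (value of joint shutter above 0.01 m and value of joint any of cap_red, cap_yellow, cap_blue above 0.2 rad).
It fails at once if the shutter is opened beyond 60 mm, three quarters of its travel (value of joint shutter above 0.06 m).
It fails at once if a bystander is moved more than 25 mm or tipped over (distance of any of seal, inkstone, paste_jar, paperweight, cup, pen, brush from where it was at the start of the episode above 0.025 m or angle between any of seal, inkstone, paste_jar, paperweight, cup, pen, brush's own z axis and vertical above 0.6 rad).
It also fails if it takes over 56 s, if anything falls off the work surface, if the arm or the gripper's body presses on something with over 40 N, if the wrist force passes 120 N, or if a joint passes its speed limit or range.

## Robot

A 6-joint arm with a two-finger parallel gripper is mounted at the origin on the work surface. World frame = base frame: x ahead of the robot, y to its left, z up, the work surface at z = 0. Lengths are in m, angles in rad, forces in N, time in s.
With the tool pointing down it reaches from about 0.275 to 0.775 m from the base axis. Payload 14.6 kg.
Tool frame: the origin (TCP) lies midway between the tips of the shut fingers; the grasp point (between the pads) lies 19 mm behind it; z points along the fingers, y is the line along which they close (so a half turn about z gives the same grasp; the last joint's range is limited). The gripper opens to 85 mm and grips with 20 to 120 N. Pads are 22 mm wide; open, the fingers measure 114 mm over their backs; the gripper's body (76 mm by 85 mm) begins 54 mm behind the grasp point. The pads swing forward as they close: fully open they stand 13 mm farther back than shut.
Start: joints at [1.021, 0.263, -0.048, 1.259, 0, 1.415], TCP at [0.202, 0.485, 0.231] pointing down, gripper open.
Joint ranges: [-2.65, 2.65], [-0.89, 1.7], [-1.18, 1.37], [-2.13, 2.11], [-1.35, 1.29], [-3.14, 3.14]. Speed limits (rad/s): [1.89, 1.89, 2.57, 2.79, 3.14, 3.14].

## Interface

Orientations are given as a unit quaternion [w, x, y, z].
In Python, from cell import robot, eyes, ticket, finder gives the robot as it stands.
- The arm moves only by the tool arm_command, never from a script. Its argument "series" is one flat list of numbers, 7 for each row, row after row: the gripper command: -1 is shut, 1 is fully open, values between are in proportion, then the shift along the world's x, y, z in mm, then the turn, a rotation vector about the world's x, y, z in degrees. A call has exactly 8 rows; each row shifts and turns the commanded pose from where the row before left it; what a row does not reach is not made up. A row lasts 1/8 s, in which the tool goes at most 62.5 mm and 10.7 degrees, less where a joint would pass 70% of its speed; a pose out of reach is approached as far as the arm can. A call is refused whole if a number of a shift passes 62.5 or a number of a turn 10.7, either way. A call with a gripper value outside its range is refused whole. The fingers move at their own pace and stop on an object; the grip force is fixed at half the most. Time passes only in rows, so rows that do not move let the fingers close, or fill a call up. It gives the time, the measured TCP pose, the force, the opening and the grip force at its end, in the units of the state.
- robot.state(): the state, without advancing time (a new reading comes with each control period).
- eyes.get_image(name): name is "side" or "top" or "wrist"; returns a dict with "pixels" (400x640x3 uint8, red, green, blue), "mtx" (3x3 intrinsics, pixels), "dist" ([k1, k2, p1, p2, k3] as OpenCV has them; the pictures are not rectified), "T" (4x4, takes a point from camera to world coordinates); the wrist camera has in their place "T_tool_cam" (4x4, takes a point from camera to tool coordinates, whose origin is the TCP and whose axes are the flange's). Camera axes: x right, y up, looking along -z (the intrinsics and any distortion apply to the point x, -y, -z); pixel columns grow to the right and rows downward; lengths in m; the calibration is good to about 2 mm. A picture is of the moment at which its call begins: read the wrist's pose just before it. There is no depth.
- ticket.hand_in(): hands the job in; it is judged then, once.
Trained networks look in the newest picture that a camera, given by its name, has taken for a name from the list of things; names that differ only in an ending like _2 or _b are one class to them, and where a whole thing is asked for, a point or a joint stands for the part that bears it (a point fixed in the world has none). Each returns a list of dicts, best first, with "p" (0 to 1); they miss things now and then, are a little off and sometimes report something else, mostly with a low value. They report only what shows in the picture. A call takes as long as a camera call.
- finder.boxes_of(camera, name): "centre" ([column, row] in pixels, amid what is visible of it).
The state is a dict: "t": time; "q": joint angles; "qvel": joint speeds; "joint_efforts": joint torques, N m; "ee_pos": TCP position; "eef_rot": TCP orientation; "force": force on the tool from outside, world axes, zero at the start; "wrist_torque": the same for the moment, N m; "width": finger opening in m; "finger_force": force on a finger pad.
Only numpy, scipy, OpenCV 4.12 (cv2) and the standard library are available. Lean on these libraries where they do the work, as an engineer would, in place of code of your own. Each camera call takes 0.05 s, during which the arm holds its last target. There are 200 camera calls.

## Working session

There is one attempt and no reset: what is moved stays moved. The work goes in short steps, Python scripts to look and compute and a tool call to move; the robot and the scene stay as the last step left them, time stands still between calls to the robot, and variables do not carry over. Pictures are saved under pics/ and viewed, at most 10 in all, crops included, and the job is handed in when it is done.

Besides the shell and the picture viewer there is one more tool, called after ">>>" as a command line: name --argument value ..., lists and objects as JSON in quotes. arm_command: Moves the arm, as the interface text tells. Its arguments: {"type":"object","properties":{"series":{"type":"array"}},"required":["series"]}

```bash
mkdir -p pics && cat > h.py <<'E'
import numpy as np, cv2
from cell import robot, eyes, ticket, finder
from scipy.spatial.transform import Rotation as R
def ray(im,px,T=None):
    T=im["T"] if T is None else T
    u=cv2.undistortPoints(np.array([[px]],float),np.array(im["mtx"]),np.array(im["dist"]))[0,0]
    d=np.array(T)[:3,:3]@np.array([u[0],-u[1],-1]); return np.array(T)[:3,3],d
def atz(im,px,z,T=None):
    o,d=ray(im,px,T); return o+d*(z-o[2])/d[2]
def proj(im,P):
    T=np.linalg.inv(np.array(im["T"])); p=(T[:3,:3]@np.atleast_2d(P).T).T+T[:3,3]
    p=p*[1,-1,-1]
    return cv2.projectPoints(p,np.zeros(3),np.zeros(3),np.array(im["mtx"]),np.array(im["dist"]))[0][:,0]
def save(im,n): cv2.imwrite(n,cv2.cvtColor(im["pixels"],cv2.COLOR_RGB2BGR))
E
python3 - <<'E'
from h import *
import pickle
print(robot.state())
ims={}
for c in ["top","side"]:
    im=eyes.get_image(c); ims[c]=im; save(im,f"pics/{c}0.png")
    print(c,np.round(im["T"],3).tolist())
    for n in ["lamp","shutter_grip","rack","vial_red","vial_yellow","vial_blue","cap_red","cap_yellow","seal","cup"]:
        print(n,[(np.round(d["centre"]).tolist(),round(d["p"],2)) for d in finder.boxes_of(c,n)[:2]])
pickle.dump(ims,open("ims.pkl","wb"))
E
```

```text
{'t': 0.0, 'q': array([ 1.02072947e+00,  2.63524995e-01, -4.89679417e-02,  1.25939895e+00,
        2.63080250e-06,  1.41550652e+00]), 'qvel': array([ 0.00173388,  0.00012242, -0.00195348, -0.00039585, -0.00282398,
       -0.00048586]), 'joint_efforts': array([-3.21185646e-03, -6.37607288e+01,  3.84569085e+01,  1.35720614e-02,
       -3.08744320e-04, -4.11638177e-05]), 'ee_pos': array([0.20176233, 0.48436887, 0.23081265]), 'eef_rot': array([-1.90444504e-04,  1.96109210e-01,  9.80581908e-01, -5.13610277e-04]), 'force': array([-0.62085181,  0.10590478,  0.35470291]), 'wrist_torque': array([-0.0171921 , -0.06719167,  0.01659115]), 'finger_force': 0.0, 'width': 0.08557479484851821}
top [[-0.01, 0.994, -0.111, 0.473], [-1.0, -0.01, 0.002, 0.025], [0.001, 0.111, 0.994, 1.217], [0.0, 0.0, 0.0, 1.0]]
lamp [([245.0, 243.0], 0.58)]
shutter_grip [([260.0, 241.0], 0.84), ([387.0, 211.0], 0.7)]
rack [([378.0, 225.0], 0.76)]
vial_red [([408.0, 212.0], 0.63), ([387.0, 204.0], 0.42)]
vial_yellow [([387.0, 213.0], 0.61)]
vial_blue [([364.0, 210.0], 0.69), ([388.0, 212.0], 0.33)]
cap_red [([410.0, 210.0], 0.59), ([263.0, 245.0], 0.35)]
cap_yellow []
seal [([379.0, 226.0], 0.71), ([386.0, 236.0], 0.62)]
cup [([231.0, 144.0], 0.61)]
side [[0.869, 0.342, -0.358, 0.136], [-0.495, 0.582, -0.645, -0.825], [-0.012, 0.737, 0.675, 0.947], [0.0, 0.0, 0.0, 1.0]]
lamp [([238.0, 154.0], 0.72), ([265.0, 188.0], 0.68)]
shutter_grip [([266.0, 184.0], 0.89), ([266.0, 183.0], 0.7)]
rack []
vial_red [([350.0, 255.0], 0.5)]
vial_yellow [([339.0, 238.0], 0.67), ([268.0, 180.0], 0.64)]
vial_blue []
cap_red [([332.0, 261.0], 0.24)]
cap_yellow [([339.0, 232.0], 0.58)]
seal []
cup [([321.0, 154.0], 0.76), ([329.0, 227.0], 0.18)]
```

```bash
python3 - <<'E'
import cv2
a=cv2.imread("pics/top0.png")[110:310,190:450]; cv2.imwrite("pics/topc.png",cv2.resize(a,None,fx=3,fy=3,interpolation=cv2.INTER_CUBIC))
a=cv2.imread("pics/side0.png")[100:300,190:450]; cv2.imwrite("pics/sidec.png",cv2.resize(a,None,fx=3,fy=3,interpolation=cv2.INTER_CUBIC))
E
```

```text
(no output)
```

View pics/topc.png

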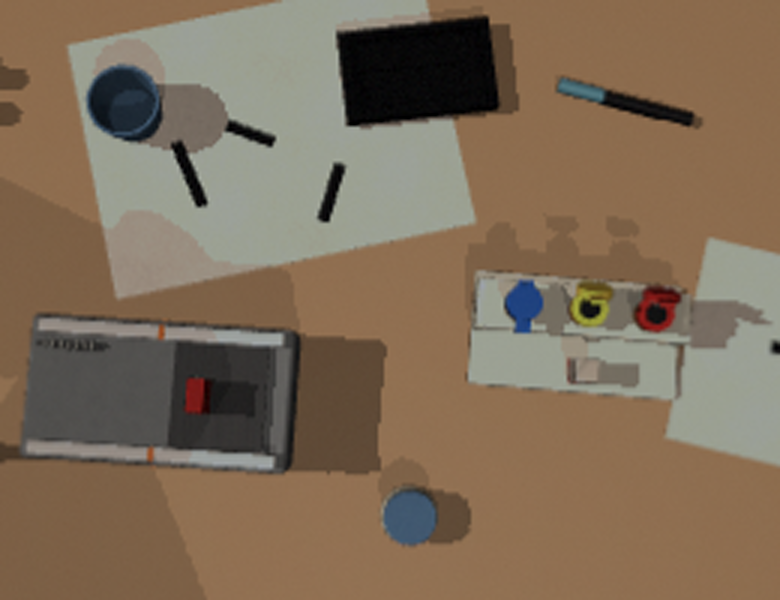

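View pics/sidec.png

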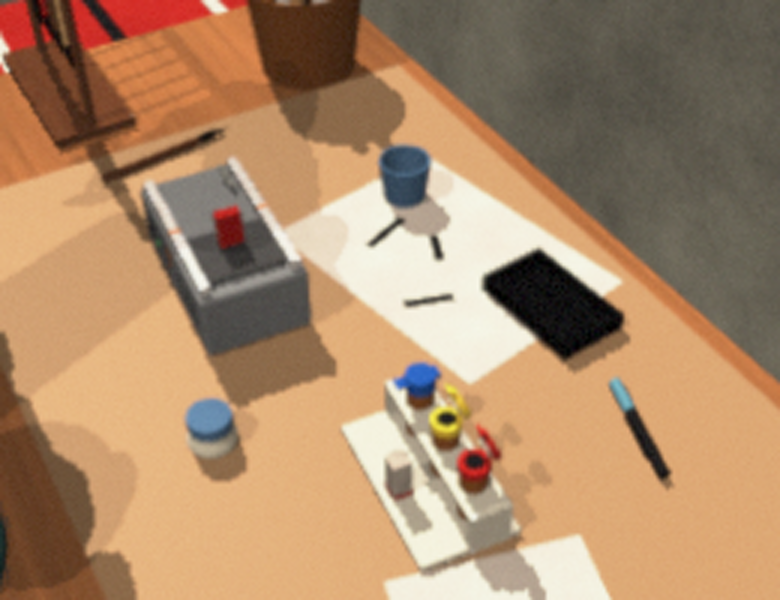

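The top crop shows the lamp at the left with its red grip at (197,396) and orange marks at (161,332) and (150,453). The rack is at the right: blue (524,303) is shut, and yellow (591,307) and red (657,312) are open. Their caps stand up on the far (+x) side. The side crop shows the same: the yellow and red caps are open and tilted away from the robot.

```bash
python3 - <<'E'
from h import *
import pickle
ims=pickle.load(open("ims.pkl","rb")); im=ims["top"]
f=lambda u,v:(u/3+190-.33,v/3+110-.33)
P=lambda n,u,v,z:print(n,np.round(atz(im,f(u,v),z)*1000,1))
a=atz(im,f(161,332),.1);b=atz(im,f(150,453),.1);d=a-b
print("marks",a,b,(a+b)/2,"len",np.linalg.norm(d),"lamp yaw deg",np.degrees(np.arctan2(d[1],d[0])))
P("grip",197,396,.1385)
y=atz(im,f(591,307),.086);r=atz(im,f(657,312),.086);bl=atz(im,f(522,302),.094)
print(bl,y,r); e=bl-r;print("rack yaw",np.degrees(np.arctan2(-e[0],e[1])),np.linalg.norm(e))
P("rack BL",470,383,.01);P("rack BR",678,398,.01)
P("shelf TL",476,272,.054);P("TR",688,290,.054)
P("ycap top",598,294,.12);P("rcap",660,296,.12)
P("seal top",588,370,.06); P("jar",410,517,.04)
# side check
s=ims["side"]
q=proj(s,np.array([y,r,bl,(a+b)/2])); print((q-[190,100])*3)
E
```

```text
marks [0.53854914 0.21115088 0.1       ] [0.4317262  0.21985633 0.1       ] [0.48513767 0.2155036  0.1       ] len 0.10717707554518185 lamp yaw deg -4.6589813920984176
grip [481.  173.4 138.5]
[ 0.56255312 -0.11300503  0.094     ] [ 0.55801113 -0.17642075  0.086     ] [ 0.55287741 -0.23598175  0.086     ]
rack yaw -4.49871547331467 0.12361590630551214
rack BL [491.6 -71.4  10. ]
rack BR [ 475.4 -270.5   10. ]
shelf TL [594.3 -75.5  54. ]
TR [ 575.4 -272.9   54. ]
ycap top [ 566.9 -176.9  120. ]
rcap [ 564.6 -231.3  120. ]
seal top [ 501.7 -176.5   60. ]
jar [368.2 -11.   40. ]
[[443.78706692 414.73355653]
 [472.07141992 457.05663714]
 [415.00104307 367.63587154]
 [215.5270479  214.60979749]]
```

>>> arm_command --series '[-1,27,-45,0,0,0,2.2,-1,27,-45,0,0,0,2.2,-1,27,-45,0,0,0,2.2,-1,27,-45,0,0,0,2.2,-1,27,-45,0,0,0,2.2,-1,27,-45,0,0,0,2.2,-1,27,-45,0,0,0,2.2,-1,27,-45,0,0,0,2.2]'

```text
t: 2.1
ee_pos: [0.4186, 0.123, 0.2315]
eef_rot: [0.0, 0.043, 0.999, 0.0]
force: [0.8, 0.1, -0.4]
width: 0.0
finger_force: 0.0
```

>>> arm_command --series '[-1,29,-46,0,0,0,0,-1,29,-46,0,0,0,0,-1,29,-46,0,0,0,0,-1,29,-46,0,0,0,0,-1,29,-46,0,0,0,0,-1,29,-46,0,0,0,0,-1,29,-46,0,0,0,0,-1,29,-46,0,0,0,0]'

```text
t: 3.1
ee_pos: [0.6507, -0.245, 0.2313]
eef_rot: [0.0, 0.044, 0.999, -0.0]
force: [0.2, 1.3, 0.5]
width: -0.0
finger_force: 0.0
```

>>> arm_command --series '[-1,0,0,-39,0,0,0,-1,0,0,-39,0,0,0,-1,0,0,-38,0,0,0,-1,-15,1.3,0,0,0,0,-1,-15,1.3,0,0,0,0,-1,-15,1.3,0,0,0,0,-1,-15,1.3,0,0,0,0,-1,-15,1.3,0,0,0,0]'

```text
t: 4.1
ee_pos: [0.5745, -0.2369, 0.1152]
eef_rot: [-0.0, 0.044, 0.999, 0.0]
force: [1.0, 0.4, -0.1]
width: 0.0002
finger_force: 0.4
```

>>> arm_command --series '[-1,-8,0.6,2,0,0,0,-1,-8,0.6,0,0,0,0,-1,-8,0.6,0,0,0,0,-1,-5,0.4,-6,0,0,0,-1,-2,0.2,-6,0,0,0,-1,0,0,-4,0,0,0,-1,0,0,-4,0,0,0,-1,0,0,-2,0,0,0]'

```text
t: 5.1
ee_pos: [0.544, -0.2344, 0.0949]
eef_rot: [-0.0, 0.044, 0.999, 0.0]
force: [-0.4, 0.1, 0.5]
width: 0.0002
finger_force: 0.4
```

>>> arm_command --series '[-1,0,0,-1,0,0,0,-1,0,0,-1,0,0,0,-1,0,0,-1,0,0,0,-1,0,0,-1,0,0,0,-1,0,0,0,0,0,0,-1,0,0,0,0,0,0,-1,0,0,0,0,0,0,-1,0,0,0,0,0,0]'

```text
t: 6.1
ee_pos: [0.544, -0.2346, 0.0934]
eef_rot: [0.001, 0.044, 0.999, -0.001]
force: [-9.7, 4.8, 30.2]
width: -0.0
finger_force: 15.2
```

>>> arm_command --series '[-1,0,0,35,0,0,0,-1,0,0,35,0,0,0,-1,27,12.5,0,0,0,0,-1,27,12.5,0,0,0,0,-1,27,12.5,0,0,0,0,-1,26,12.5,0,0,0,0,-1,0,0,-23,0,0,0,-1,0,0,-23,0,0,0]'

```text
t: 7.1
ee_pos: [0.6515, -0.1842, 0.1146]
eef_rot: [0.0, 0.044, 0.999, -0.0]
force: [0.5, 0.5, -0.1]
width: -0.0003
finger_force: 0.0
```

>>> arm_command --series '[-1,-15,1.2,0,0,0,0,-1,-15,1.2,0,0,0,0,-1,-15,1.2,0,0,0,0,-1,-15,1.2,0,0,0,0,-1,-15,1.2,0,0,0,0,-1,-8,0.6,2,0,0,0,-1,-8,0.6,0,0,0,0,-1,-8,0.6,0,0,0,0]'

```text
t: 8.1
ee_pos: [0.5518, -0.1767, 0.1173]
eef_rot: [0.0, 0.044, 0.999, -0.0]
force: [0.0, -0.1, 0.7]
width: 0.0001
finger_force: 0.2
```

>>> arm_command --series '[-1,-2,0.2,-6,0,0,0,-1,-1,0.1,-6,0,0,0,-1,0,0,-5,0,0,0,-1,0,0,-4,0,0,0,-1,0,0,-2,0,0,0,-1,0,0,-2,0,0,0,-1,0,0,0,0,0,0,-1,0,0,0,0,0,0]'

```text
t: 9.1
ee_pos: [0.5489, -0.1764, 0.0936]
eef_rot: [0.0, 0.044, 0.999, -0.0]
force: [-8.2, 2.8, 21.5]
width: 0.0003
finger_force: 10.7
```

>>> arm_command --series '[-1,0,0,50,0,0,0,-1,0,0,50,0,0,0,0,-11,40,0,0,0,0,0,-11,50,0,0,0,0,0,-11,50,0,0,0,0,0,-11,50,0,0,0,0,0,-11,50,0,0,0,0,0,-12,50,0,0,0,0]'

```text
t: 10.1
ee_pos: [0.4816, 0.1152, 0.1924]
eef_rot: [0.0, 0.044, 0.999, 0.0]
force: [1.1, -0.3, 0.2]
width: 0.0426
finger_force: 0.0
```

```bash
python3 - <<'E'
from h import *
s=robot.state();print(s["ee_pos"],s["eef_rot"],s["width"])
w=eyes.get_image("wrist");t=eyes.get_image("top");d=eyes.get_image("side")
c=lambda a,k:cv2.resize(a,None,fx=k,fy=k,interpolation=cv2.INTER_CUBIC)
A=c(w["pixels"],.625); B=c(t["pixels"][190:250,345:445],4);D=c(d["pixels"][210:290,310:390],3.0)
o=np.zeros((520,800,3),np.uint8);o[:250,:400]=A;o[270:510,:400]=B;o[270:510,410:650]=D
o[:250,410:760]=c(t["pixels"][200:300,190:330],2.5)
save({"pixels":o},"pics/chk.png")
print(np.round(w["T_tool_cam"],3).tolist())
import pickle;pickle.dump((s["ee_pos"],s["eef_rot"],w,t),open("w.pkl","wb"))
E
```

```text
[0.48158403 0.11520935 0.19242174] [3.16700304e-04 4.38445863e-02 9.99038309e-01 9.18275957e-05] 0.04260633217568038
[[-0.0, 0.945, 0.326, 0.084], [1.0, 0.0, 0.0, 0.0], [0.0, 0.326, -0.945, -0.143], [0.0, 0.0, 0.0, 1.0]]
```

View pics/chk.png

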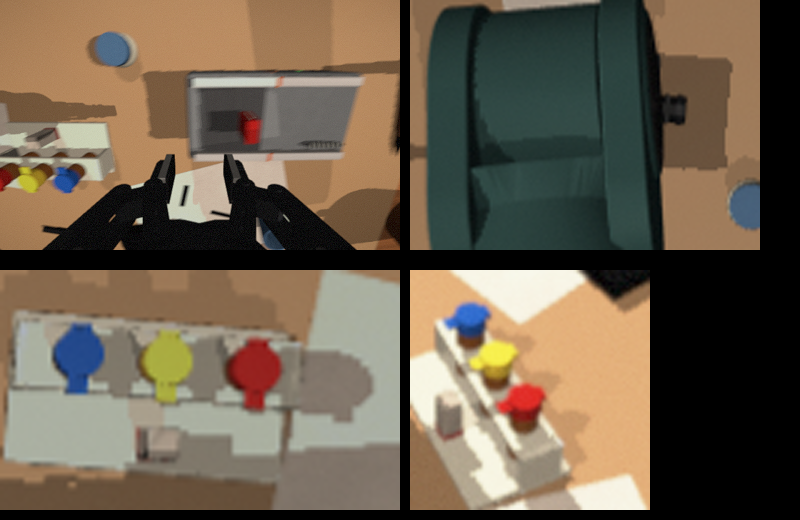

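All three caps show shut in both views. In the wrist view the grip is at about (250,127) and the marks are at (279,82) and (269,157). I'll refine the grip position from those.

```bash
python3 - <<'E'
from h import *
import pickle
p,q,w,t=pickle.load(open("w.pkl","rb"))
T=np.eye(4);T[:3,:3]=R.from_quat(np.r_[q[1:],q[0]]).as_matrix();T[:3,3]=p;T=T@np.array(w["T_tool_cam"])
a=atz(w,(279/.625,82/.625),.1,T);b=atz(w,(269/.625,157/.625),.1,T);print(a,b,(a+b)/2)
w["T"]=T;u=np.array([.081,.9967,0]);v=np.array([.9967,-.081,0])
im=w["pixels"].astype(int);m=((im[...,0]>110)&(im[...,1]<60)&(im[...,2]<60)).astype(np.uint8);m[:,:300]=0
ys,xs=np.nonzero(m);print(xs.min(),xs.max(),ys.min(),ys.max())
def mask(x,y):
    c=np.array([x,y,.0945]);P=[c+i*v+j*u+[0,0,k] for i in(-.015,.015) for j in(-.008,.008) for k in(0,.044)]
    h=cv2.convexHull(proj(w,np.array(P)).astype(np.float32)).astype(int);o=np.zeros(m.shape,np.uint8);cv2.fillConvexPoly(o,h,1);return o
best=max(((mask(x,y)&m).sum()/(mask(x,y)|m).sum(),x,y) for x in np.arange(.465,.5,.001) for y in np.arange(.155,.195,.001));print(best)
E
```

```text
[0.43026504 0.22241485 0.1       ] [0.53784002 0.21369756 0.1       ] [0.48405253 0.21805621 0.1       ]
392 416 192 230
(np.float64(0.4785167745732784), np.float64(0.48500000000000004), np.float64(0.18100000000000002))
```

>>> arm_command --series '[0,0,30,0,0,0,0,0,0,31,0,0,0,0,0,0,0,0,0,0,0,0,0,0,-30,0,0,0,0,0,0,-20,0,0,0,0,0,0,-20,0,0,0,0,0,0,-18,0,0,0,0,0,0,0,0,0,0]'

```text
t: 11.25
ee_pos: [0.4816, 0.1734, 0.1035]
eef_rot: [-0.001, 0.044, 0.999, -0.0]
force: [0.9, -0.4, 0.2]
width: 0.0426
finger_force: 0.0
```

>>> arm_command --series '[-1,0,0,0,0,0,0,-1,0,0,0,0,0,0,-1,0,0,0,0,0,0,-1,0,0,0,0,0,0,-1,0,0,0,0,0,0,-1,0,0,0,0,0,0,-1,0,0,0,0,0,0,-1,0,0,0,0,0,0]'

```text
t: 12.25
ee_pos: [0.4825, 0.1743, 0.1052]
eef_rot: [0.001, 0.044, 0.999, -0.0]
force: [0.8, -4.4, 7.1]
width: 0.0152
finger_force: 58.8
```

>>> arm_command --series '[-1,0,0,1,0,0,0,-1,0.5,6,0,0,0,0,-1,0.5,6,0,0,0,0,-1,0.5,6,0,0,0,0,-1,0.5,6,0,0,0,0,-1,0.5,6,0,0,0,0,-1,0.5,6,0,0,0,0,-1,0,3,0,0,0,0]'

```text
t: 13.25
ee_pos: [0.4855, 0.2128, 0.1053]
eef_rot: [0.0, 0.044, 0.999, -0.001]
force: [4.9, -9.6, -6.7]
width: 0.0153
finger_force: 60.5
```

```bash
python3 - <<'E'
from h import *
s=robot.state();print(s["ee_pos"],s["force"],s["width"],s["finger_force"])
w=eyes.get_image("wrist");d=eyes.get_image("side")
s=robot.state();print(s["ee_pos"],s["force"])
c=lambda a,k:cv2.resize(a,None,fx=k,fy=k,interpolation=cv2.INTER_CUBIC)
o=np.zeros((600,800,3),np.uint8);o[:250,:400]=c(w["pixels"],.625);o[:300,410:800]=c(d["pixels"][140:240,220:350],3)
o[300:600,:600]=c(w["pixels"][100:300,230:630],1.5)
save({"pixels":o},"pics/half.png")
E
```

```text
[0.48546783 0.21284712 0.10527178] [ 4.90266207 -9.63923103 -6.70178093] 0.01528453721465989 60.4596608877182
[0.48545634 0.21291017 0.10526988] [ 4.59166922 -8.70275951 -5.69562035]
```

View pics/half.png

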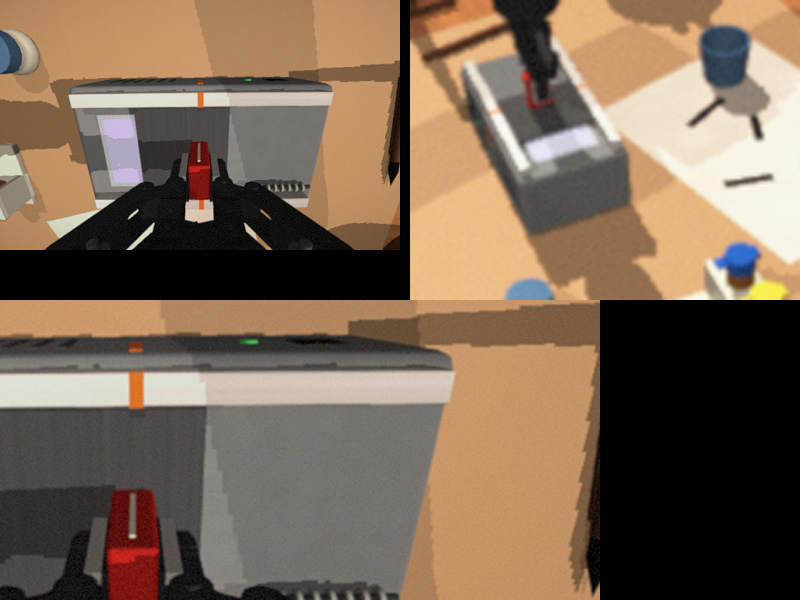

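The wrist view shows the grip stripe at column 199 and the orange marks at about 200–203. The grip is level with them, roughly 1 mm short. I'll add 1 mm and hold.

>>> arm_command --series '[-1,0,1,0,0,0,0,-1,0,0,0,0,0,0,-1,0,0,0,0,0,0,-1,0,0,0,0,0,0,-1,0,0,0,0,0,0,-1,0,0,0,0,0,0,-1,0,0,0,0,0,0,-1,0,0,0,0,0,0]'

```text
t: 14.35
ee_pos: [0.4855, 0.2137, 0.1053]
eef_rot: [0.001, 0.044, 0.999, -0.001]
force: [5.0, -10.2, -5.6]
width: 0.0154
finger_force: 60.4
```

>>> arm_command --series '[-1,0,0,0,0,0,0,-1,0,0,0,0,0,0,-1,0,0,0,0,0,0,-1,0,0,0,0,0,0,-1,0,0,0,0,0,0,-1,0,0,0,0,0,0,-1,0,0,0,0,0,0,-1,0,0,0,0,0,0]'

```text
t: 15.35
ee_pos: [0.4855, 0.2137, 0.1053]
eef_rot: [0.001, 0.044, 0.999, -0.001]
force: [4.8, -9.3, -6.2]
width: 0.0154
finger_force: 60.4
```

>>> arm_command --series '[-1,0,0,0,0,0,0,-1,0,0,0,0,0,0,-1,0,0,0,0,0,0,-1,0,0,0,0,0,0,-1,0,0,0,0,0,0,-1,0,0,0,0,0,0,-1,0,0,0,0,0,0,-1,0,0,0,0,0,0]'

```text
t: 16.35
ee_pos: [0.4855, 0.2136, 0.1053]
eef_rot: [0.001, 0.044, 0.999, -0.001]
force: [5.3, -8.7, -5.5]
width: 0.015
finger_force: 60.4
```

>>> arm_command --series '[-1,0,0,0,0,0,0,-1,0,0,0,0,0,0,-1,0,0,0,0,0,0,-1,0,0,0,0,0,0,-1,0,0,0,0,0,0,-1,0,0,0,0,0,0,-1,0,0,0,0,0,0,-1,0,0,0,0,0,0]'

```text
t: 17.35
ee_pos: [0.4855, 0.2137, 0.1053]
eef_rot: [0.001, 0.044, 0.999, -0.001]
force: [5.1, -8.1, -5.1]
width: 0.0152
finger_force: 60.4
```

```bash
python3 -c "
from cell import ticket
print(ticket.hand_in())"
```

```text
the job is handed in; nothing more can be done
None
```

The red and yellow caps are pressed shut (blue already was), and the gripper held the shutter grip steady, level with the half marks within about 1 mm, for over 3 s. I handed the job in at about 17 s with the grip still held; the hand-in returned no verdict.

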